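Lay the battery pack down against its charger

ROBOT

A 6-joint arm with a two-finger parallel gripper is mounted at the origin on a cart in front of the work surface, level with it; the furniture and walls round the work are solid. World frame = base frame: x ahead of the robot, y to its left, z up, the work surface at z = 0. Lengths are in m, angles in degrees, forces in N, time in s.
With the tool pointing down it reaches from about 0.25 to 0.775 m from the base axis. Payload 4 kg.
Tool frame: the origin (TCP) lies midway between the tips of the shut fingers; the grasp point (between the pads) lies 19 mm behind it; z points along the fingers, y is the line along which they close (so a half turn about z gives the same grasp; the last joint's range is limited). The gripper opens to 94 mm and grips with 3 to 60 N. Pads are 16 mm wide; open, the fingers measure 119 mm over their backs; the gripper's body (75 mm by 177 mm) begins 78 mm behind the grasp point.
Start: joints at [57.405, 4.996, 78.535, -0, 96.463, -5.907], TCP at [0.247, 0.491, 0.206] pointing down, gripper open.
Joint ranges: [-177.83, 177.83], [-43.37, 116.18], [15.69, 146.23], [-61.86, 241.86], [9.47, 152.12], [-147.06, 147.06]. Speed limits (degrees/s): [159.86, 159.86, 180, 180, 180, 180].

INTERFACE

Orientations are given as [roll, pitch, yaw] about the fixed x, y, z axes, in that order (R = Rz(yaw) Ry(pitch) Rx(roll)).
In Python, from plant import env gives the robot as it stands.
- The arm moves only by the shell command python3 -m jog 'ROWS' [FORCE]. ROWS is JSON, a list of rows, each an object with "gripper": the gripper's target within -1 to 1 (shut at 1, half-way at 0, fully open at -1); "offset": the shift along the tool's x, y, z in units of 4 cm (1.0 is 4 cm), a list of three; "twist": the turn about the tool's z in units of 0.12 rad (1.0 is 0.12 rad). A call has 1 to 8 rows; each row shifts and turns the commanded pose from where the row before left it, along the tool's axes as they then stand; what a row does not reach is not made up. A row lasts 1/8 s, in which the tool goes at most 62.5 mm and 10.7 degrees, less where a joint would pass 70% of its speed; a pose out of reach is approached as far as the arm can. A call with a number of a shift or a turn outside -1 to 1 is refused whole. A call with a gripper value outside its range is refused whole. The fingers move at their own pace and stop on an object; FORCE is the grip in N (left out, the last holds). Time passes only in rows, so rows that do not move let the fingers close. It gives the time, the measured TCP pose, the force, the opening and the grip force at its end, in the units of the state.
- env.sense(): the state, without advancing time (a new reading comes with each control period).
- env.snapshot(name): name is "scene" or "top"; returns the picture (384x512x3 uint8, red, green, blue); there is no depth.
- env.calibration(name): a dict with "K" (3x3 intrinsics, pixels), "k1" (the pictures are not rectified: a ray, as slopes to the right and down, at radius r is drawn at 1 + k1 r^2 times it, then the intrinsics apply), "rvec" (rotation vector, rad) and "tvec" (3), from world to camera coordinates, as OpenCV has them. Camera axes: x right, y down, z forward; pixel columns grow to the right and rows downward; lengths in m; the calibration is good to about 2 mm. A picture is of the moment at which its call begins. calibration takes no time and is no camera call.
- env.close_job(): hands the job in; it is judged then, once.
The state is a dict: "time_s": time; "q": joint angles; "joint_velocities": joint speeds; "joint_torque": joint torques, N m; "ee_pos": TCP position; "eef_rot": TCP orientation; "ft_force": force on the tool from outside, world axes, zero at the start; "moment": the same for the moment, N m; "finger_gap": finger opening in m; "finger_force": force on a finger pad.
Only numpy, scipy, OpenCV 4.12 (cv2) and the standard library are available. Lean on these libraries where they do the work, as an engineer would, in place of code of your own. Each camera call takes 0.05 s, during which the arm holds its last target. There are 200 camera calls.

TASK

The black battery pack has been left standing on its end. Push it over so that it lies flat on its base with the raised plate on top, then push it along the bench until its end rests squarely against the middle part of the long side of the charger case, and leave it there. Only push: do not lift or carry the pack, do not shove the charger away, and leave everything else where it is.

Things in the scene. Friction and masses are not known exactly. Their poses are not given: they have to be found in the camera images.
- pack_mid (a point): middle of the battery pack's block: black, 75 x 120 x 50 mm (own x, y, z), about 0.55 kg. Own y runs along the 120 mm length, own z from the base to the side with the raised plate. At the start it stands on one end, 120 mm tall: own y points up, the base (own -z) faces the charger. Lying as wanted, own z points up, own y towards the charger, and this point is 25 mm above the bench
- pack_push (a point): on the same pack: point on the block's plate side, midway across and 12 mm below the uppermost end (108 mm above the bench at the start). The raised plate (14 mm thick) begins 17 mm below it. Pushed here level towards the charger (own -z) the pack tips about its foot, overbalances when its top has gone about 50 mm, and falls by itself, its middle then about 85 mm nearer the charger
- charger: the charger case: a loose black case, 131 mm (own x) by 201 mm (own y), 70 mm high with a slightly raised middle (88 mm), about 1.5 kg. Origin at the centre of its underside; own z up. Its long side that faces the pack is the plane own x = -65 mm; own x points away from the pack, own y runs along that side. The pack starts up to 9 degrees off square to it.
- piston: bystander: an alloy piston standing crown up, 66 mm across, 57 mm high, origin at the centre of its underside; stands beside the way to the charger, on the side of the charger's own -y
- grease: bystander: a round tin with a press lid, 77 mm across, 52 mm high, origin at the centre of its underside; stands on the dark cloth mat (3 mm thick) left of the way to the charger
- clutch: bystander: a clutch basket, 121 mm across, 47 mm high, origin at the centre of its underside
- rod: bystander: a connecting rod lying flat, 82 x 172 x 20 mm, origin at the centre of its underside, long along own y
- valve: bystander: an engine valve standing on its head, 36 mm across, 92 mm high, origin under its head
- spanner: bystander: a spanner lying flat, 40 x 224 x 10 mm, origin at the centre of its underside, long along own y

How it is judged:
By the outcome, as a careful person would: the job done as asked, in the order asked, and still so for the second after the job is handed in, with the robot touching nothing.
It also fails if it takes over 45 s, if anything falls off the work surface, if the arm or the gripper's body presses on something with over 40 N, if the wrist force passes 120 N, or if a joint passes its speed limit or range.

## Working session

There is one attempt and no reset: what is moved stays moved. The work goes in short steps, Python scripts to look and compute and a shell command to move; the robot and the scene stay as the last step left them, time stands still between calls to the robot, and variables do not carry over. Pictures are saved under pics/ and viewed, at most 10 in all, crops included, and the job is handed in when it is done.

```bash
ls; mkdir -p pics; cat > h.py <<'E'
import numpy as np, cv2
from plant import env
def cam(n):
    c=env.calibration(n); K=np.array(c["K"]); R=cv2.Rodrigues(np.array(c["rvec"],float))[0]; t=np.array(c["tvec"],float).ravel(); return K,c["k1"],R,t
def ray(n,u,v):
    K,k1,R,t=cam(n); d=np.linalg.solve(K,[u,v,1.])[:2]; p=d.copy()
    for _ in range(20): p=d/(1+k1*(p@p))
    return -R.T@t, R.T@np.array([p[0],p[1],1.])
def onz(n,u,v,z):
    o,d=ray(n,u,v); return o+d*(z-o[2])/d[2]
def proj(n,P):
    K,k1,R,t=cam(n); c=R@np.array(P,float)+t; p=c[:2]/c[2]; p=p*(1+k1*(p@p)); return (K@[p[0],p[1],1])[:2]
def snap(n,f):
    im=env.snapshot(n); cv2.imwrite("pics/"+f,im[...,::-1]); return im
E
python3 - <<'E'
from h import *
for n in("scene","top"):
    snap(n,n+"0.png"); o,d=ray(n,256,192); print(n,o,d)
print(env.sense())
E
```

```text
pics
scene [ 1.10851150e-03 -7.76824433e-01  1.14033566e+00] [ 0.37008586  0.55263465 -0.74693824]
top [ 0.37134142 -0.02388498  1.38852564] [ 0.12574236  0.00612263 -0.99211013]
{'time_s': 0.1, 'q': array([ 5.74061714e+01,  5.03424495e+00,  7.86143825e+01, -1.48724983e-03,
        9.64643374e+01, -5.90899219e+00]), 'joint_velocities': array([-1.34383377e-04, -2.10383511e-02, -3.16190259e-01, -1.58542076e-03,
       -5.33197555e-02,  4.53465642e-02]), 'joint_torque': array([ 2.41181668e-03, -3.41248119e+01, -3.03304446e+01,  7.19128805e-02,
        3.04341910e-02, -9.52721575e-05]), 'ee_pos': array([0.24675394, 0.49098481, 0.20444232]), 'eef_rot': array([-1.79887483e+02, -1.01593005e-02,  1.53314988e+02]), 'ft_force': array([-0.61217511, -0.43280545,  0.15062935]), 'moment': array([-7.76691787e-05,  2.20472566e-02,  3.20655136e-03]), 'finger_force': 0.0, 'finger_gap': 0.09380040274122145}
```

View pics/scene0.png

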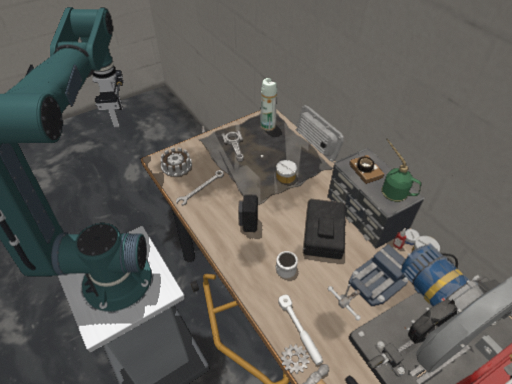

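View pics/top0.png

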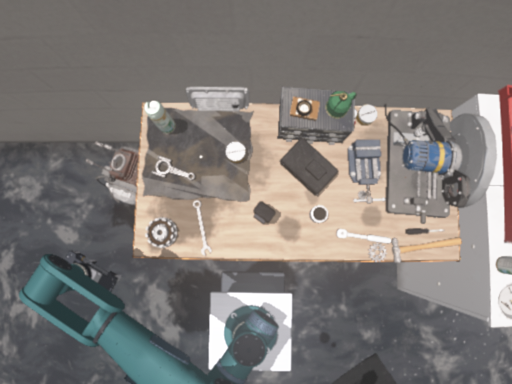

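The scene view shows the pack at about (249,213) and the charger at (325,228). In the top view the pack is at (265,212), the charger at (309,166), the piston at (319,213) and the grease tin at (236,151). I'll enlarge the work area.

```bash
python3 - <<'E'
from h import *
a=cv2.imread("pics/top0.png")[125:245,220:345]; b=cv2.imread("pics/scene0.png")[150:290,220:360]
a=cv2.resize(a,(400,384),interpolation=cv2.INTER_CUBIC); b=cv2.resize(b,(384,384),interpolation=cv2.INTER_CUBIC)
im=np.hstack([a,b]); im=(255*(im/255.)**0.5).astype(np.uint8)
cv2.imwrite("pics/c0.png",im)
for n,u,v,z in [("top",309,166,.08),("top",265,212,.12),("top",319,213,.057),("top",236,151,.055)]: print(onz(n,u,v,z))
E
```

```text
[ 0.64166003 -0.21834442  0.08      ]
[ 0.45884485 -0.05029433  0.12      ]
[ 0.46252564 -0.26005296  0.057     ]
[0.70198533 0.06607281 0.055     ]
```

View pics/c0.png

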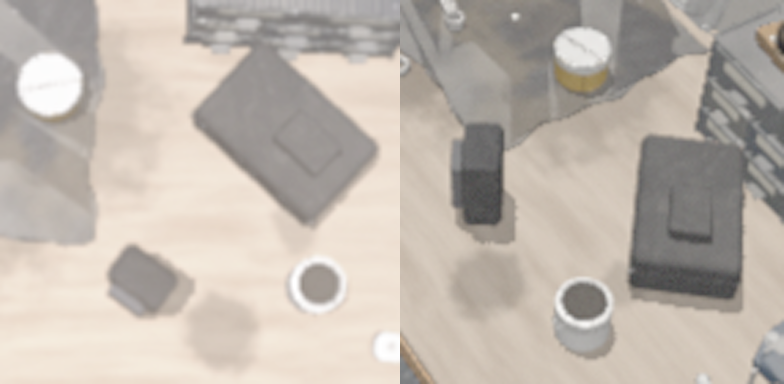

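```bash
cat >> h.py <<'E'
def contour(im,box,thr=75):
    u0,v0,u1,v1=box; m=(im[v0:v1,u0:u1].max(2)<thr).astype(np.uint8)
    m=cv2.morphologyEx(m,cv2.MORPH_OPEN,np.ones((3,3)))
    c=max(cv2.findContours(m,0,cv2.CHAIN_APPROX_NONE)[0],key=cv2.contourArea)[:,0]+[u0,v0]
    return c
def rect(n,c,z):
    P=np.array([onz(n,u,v,z)[:2] for u,v in c],np.float32)
    return cv2.minAreaRect(P), cv2.boxPoints(cv2.minAreaRect(P))
E
python3 - <<'E'
from h import *
im=cv2.imread("pics/top0.png")[...,::-1]
for thr in (60,80,100):
    for box,z in [((278,143,340,198),.06),((250,198,281,226),.12)]:
        c=contour(im,box,thr); r,b=rect("top",c,z); print(thr,z,c.min(0),c.max(0),np.round(r[0],3),np.round(r[1],3),round(r[2],1)); print(np.round(b,3).tolist())
E
```

```text
Traceback (most recent call last):
  File "h.py", line 18, in contour
    c=max(cv2.findContours(m,0,cv2.CHAIN_APPROX_NONE)[0],key=cv2.contourArea)[:,0]+[u0,v0]
      ~~~^^^^^^^^^^^^^^^^^^^^^^^^^^^^^^^^^^^^^^^^^^^^^^^^^^^^^^^^^^^^^^^^^^^^
ValueError: max() iterable argument is empty
```

```bash
python3 - <<'E'
from h import *
im=cv2.imread("pics/top0.png")[...,::-1]
print(im[166,285:330:5].tolist(), im[205:220:3,265].tolist(), im[230,265])
for thr in (50,70,80):
    for box,z in [((278,143,340,198),.07),((250,198,281,226),.12)]:
      try:
        c=contour(im,box,thr); r,b=rect("top",c,z); print(thr,z,c.min(0),c.max(0),np.round(r[0],3),np.round(r[1],3),round(r[2],1)); print(np.round(b,3).tolist())
      except Exception as e: print(thr,z,e)
E
```

```text
[[73, 66, 62], [94, 87, 84], [95, 88, 85], [96, 90, 87], [92, 86, 83], [97, 90, 87], [99, 92, 90], [94, 88, 86], [97, 91, 88]] [[84, 77, 73], [95, 87, 83], [91, 84, 80], [92, 86, 81], [94, 87, 83]] [232 213 188]
50 0.07 max() iterable argument is empty
50 0.12 max() iterable argument is empty
70 0.07 max() iterable argument is empty
70 0.12 max() iterable argument is empty
80 0.07 max() iterable argument is empty
80 0.12 max() iterable argument is empty
```

```bash
python3 - <<'E'
from h import *
im=cv2.imread("pics/top0.png")[...,::-1]
for thr in (115,130,145):
    for box,z in [((278,143,340,198),.07),((250,198,281,226),.12)]:
        c=contour(im,box,thr); r,b=rect("top",c,z); print(thr,z,c.min(0),c.max(0),np.round(r[0],3),np.round(r[1],3),round(r[2],1)); print(np.round(b,3).tolist())
im=cv2.imread("pics/scene0.png")[...,::-1]
for thr in (115,130):
    for box in [((238,190,264,236)),((300,195,348,262))]:
        c=contour(im,box,thr); print(cv2.approxPolyDP(c.astype(np.int32),2.5,True)[:,0].tolist())
E
```

```text
115 0.07 [281 143] [336 194] [ 0.643 -0.218] [0.196 0.135] 47.4
[[0.5270000100135803, -0.24400000274181366], [0.6259999871253967, -0.335999995470047], [0.7590000033378601, -0.19099999964237213], [0.6600000262260437, -0.10000000149011612]]
115 0.12 [255 202] [274 222] [ 0.458 -0.045] [0.07  0.058] 57.0
[[0.41499999165534973, -0.05900000035762787], [0.46299999952316284, -0.09099999815225601], [0.5009999871253967, -0.03200000151991844], [0.453000009059906, -0.0]]
130 0.07 [280 143] [337 194] [ 0.643 -0.219] [0.199 0.138] 47.2
[[0.5249999761581421, -0.24500000476837158], [0.6259999871253967, -0.33899998664855957], [0.7609999775886536, -0.19300000369548798], [0.6600000262260437, -0.0989999994635582]]
130 0.12 [254 202] [275 222] [ 0.456 -0.045] [0.074 0.065] 55.2
[[0.4090000092983246, -0.05700000002980232], [0.4620000123977661, -0.09399999678134918], [0.5040000081062317, -0.032999999821186066], [0.45100000500679016, 0.004000000189989805]]
145 0.07 [280 143] [337 195] [ 0.642 -0.22 ] [0.202 0.138] 47.3
[[0.5230000019073486, -0.24699999392032623], [0.625, -0.3409999907016754], [0.7609999775886536, -0.19300000369548798], [0.6600000262260437, -0.0989999994635582]]
145 0.12 [254 202] [276 223] [ 0.454 -0.048] [0.083 0.068] 54.2
[[0.40299999713897705, -0.06199999898672104], [0.4580000042915344, -0.10199999809265137], [0.5059999823570251, -0.03500000014901161], [0.45100000500679016, 0.004999999888241291]]
[[239, 190], [243, 196], [238, 210], [241, 232], [261, 235], [257, 205], [263, 202], [263, 190]]
[[310, 199], [306, 212], [304, 258], [344, 261], [347, 195], [327, 195], [330, 201]]
[[238, 190], [243, 196], [238, 206], [240, 231], [246, 235], [261, 235], [257, 205], [263, 202], [263, 190]]
[[309, 199], [302, 249], [304, 258], [344, 261], [347, 195], [327, 195], [329, 201]]
```

```bash
python3 -m jog '[{"gripper":0.3,"offset":[0,0,0],"twist":0.57},{"gripper":0.3,"offset":[0,0,0],"twist":0.57},{"gripper":0.3,"offset":[-0.8,-0.7,0],"twist":0},{"gripper":0.3,"offset":[-0.8,-0.7,0],"twist":0},{"gripper":0.3,"offset":[-0.8,-0.7,0],"twist":0},{"gripper":0.3,"offset":[-0.8,-0.7,0],"twist":0},{"gripper":0.3,"offset":[-0.8,-0.7,0],"twist":0},{"gripper":0.3,"offset":[-0.8,-0.7,0],"twist":0}]'
```

```text
time_s: 1.1
ee_pos: [0.3099, 0.2428, 0.205]
eef_rot: [-180.0, -0.0, 145.5]
ft_force: [1.0, -0.4, -0.0]
finger_gap: 0.0327
finger_force: 0.0
```

```bash
python3 -m jog '[{"gripper":0.3,"offset":[-0.77,-0.55,0],"twist":0},{"gripper":0.3,"offset":[-0.77,-0.55,0],"twist":0},{"gripper":0.3,"offset":[-0.77,-0.55,0],"twist":0},{"gripper":0.3,"offset":[-0.77,-0.55,0],"twist":0},{"gripper":0.3,"offset":[-0.77,-0.55,0],"twist":0},{"gripper":0.3,"offset":[-0.77,-0.55,0],"twist":0},{"gripper":0.3,"offset":[-0.77,-0.55,0],"twist":0},{"gripper":0.3,"offset":[0,0,0],"twist":0}]'
python3 - <<'E'
from h import *
print(env.sense()["ee_pos"])
im=[]
for n,(u,v) in (("top",(265,205)),("scene",(249,205))):
    a=snap(n,n+"1.png"); im.append(cv2.resize(a[v-45:v+45,u-45:u+45],(390,390),interpolation=cv2.INTER_CUBIC))
im=np.hstack(im); cv2.imwrite("pics/c1.png",(255*(im/255.)**.7).astype(np.uint8)[...,::-1])
E
```

```text
time_s: 2.1
ee_pos: [0.4004, -0.0066, 0.2047]
eef_rot: [-179.9, -0.1, 145.2]
ft_force: [0.3, -0.2, 0.6]
finger_gap: 0.0331
finger_force: 0.0
[ 0.40036452 -0.00655891  0.20471802]
```

View pics/c1.png

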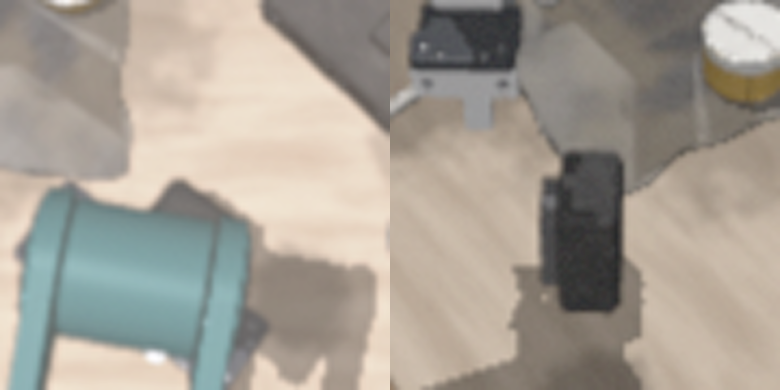

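The scene half shows the fingers at crop (482,115), clear of the pack on its plate side; the pack's top is at (590,155). I'll go down and approach.

```bash
python3 -m jog '[{"gripper":0.3,"offset":[0,0,0.66],"twist":0},{"gripper":0.3,"offset":[0,0,0.66],"twist":0},{"gripper":0.3,"offset":[0,0,0.66],"twist":0},{"gripper":0.3,"offset":[0,0,0.66],"twist":0},{"gripper":0.3,"offset":[-0.3,0,0],"twist":0},{"gripper":0.3,"offset":[-0.3,0,0],"twist":0},{"gripper":0.3,"offset":[-0.2,0,0],"twist":0},{"gripper":0.3,"offset":[0,0,0],"twist":0}]'
python3 - <<'E'
from h import *
im=[]
for n,(u,v) in (("top",(265,205)),("scene",(249,205))):
    a=snap(n,n+"2.png"); im.append(cv2.resize(a[v-45:v+45,u-45:u+45],(390,390),interpolation=cv2.INTER_CUBIC))
im=np.hstack(im); cv2.imwrite("pics/c2.png",(255*(im/255.)**.7).astype(np.uint8)[...,::-1])
E
```

```text
time_s: 3.2
ee_pos: [0.4279, -0.0235, 0.1008]
eef_rot: [180.0, 0.1, 145.4]
ft_force: [0.5, 0.4, -0.3]
finger_gap: 0.0332
finger_force: 0.0
```

View pics/c2.png

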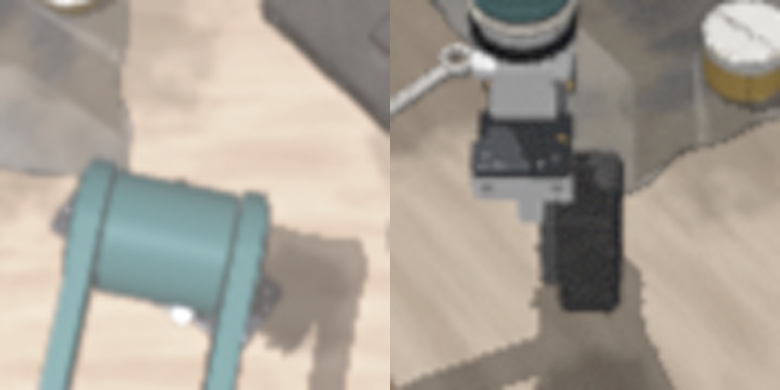

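The scene half shows the finger tips at about crop (530,215), touching-close behind the pack's upper part above the plate. I'll push.

```bash
python3 -m jog '[{"gripper":0.3,"offset":[-0.25,0,0],"twist":0},{"gripper":0.3,"offset":[-0.25,0,0],"twist":0},{"gripper":0.3,"offset":[-0.25,0,-0.03],"twist":0},{"gripper":0.3,"offset":[-0.25,0,-0.05],"twist":0},{"gripper":0.3,"offset":[-0.25,0,-0.07],"twist":0}]'
python3 - <<'E'
from h import *
im=[]
for n,(u,v) in (("top",(275,200)),("scene",(259,205))):
    a=snap(n,n+"3.png"); im.append(cv2.resize(a[v-45:v+45,u-45:u+45],(390,390),interpolation=cv2.INTER_CUBIC))
im=np.hstack(im); cv2.imwrite("pics/c3.png",(255*(im/255.)**.7).astype(np.uint8)[...,::-1])
E
```

```text
time_s: 3.92
ee_pos: [0.4695, -0.0524, 0.1082]
eef_rot: [180.0, 0.2, 145.5]
ft_force: [-1.4, -0.2, 6.2]
finger_gap: 0.0329
finger_force: 3.2
```

View pics/c3.png

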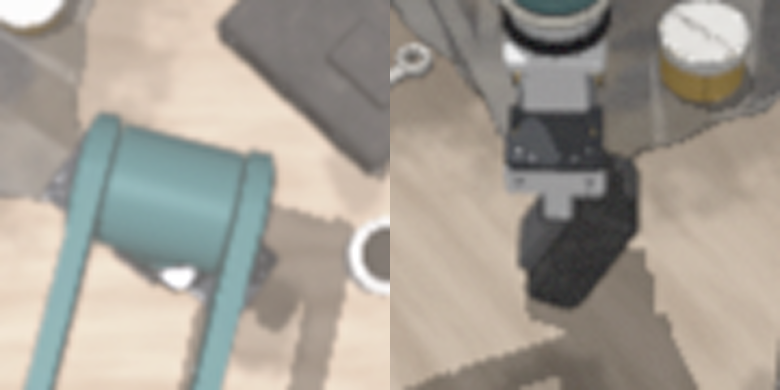

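The scene half shows the pack tilted well towards the charger about its foot (crop 560,300). I'll continue, rising a little to stay off the plate.

```bash
python3 -m jog '[{"gripper":0.3,"offset":[-0.2,0,-0.15],"twist":0},{"gripper":0.3,"offset":[-0.2,0,-0.1],"twist":0},{"gripper":0.3,"offset":[-0.2,0,-0.1],"twist":0},{"gripper":0.3,"offset":[0,0,0],"twist":0},{"gripper":0.3,"offset":[0,0,0],"twist":0}]'
python3 - <<'E'
from h import *
im=[]
for n,(u,v) in (("top",(275,200)),("scene",(269,205))):
    a=snap(n,n+"4.png"); im.append(cv2.resize(a[v-45:v+45,u-45:u+45],(390,390),interpolation=cv2.INTER_CUBIC))
im=np.hstack(im); cv2.imwrite("pics/c4.png",(255*(im/255.)**.7).astype(np.uint8)[...,::-1])
E
```

```text
time_s: 4.65
ee_pos: [0.4874, -0.0649, 0.1195]
eef_rot: [-180.0, -0.1, 145.5]
ft_force: [-0.8, 0.4, -0.2]
finger_gap: 0.0327
finger_force: 0.0
```

View pics/c4.png

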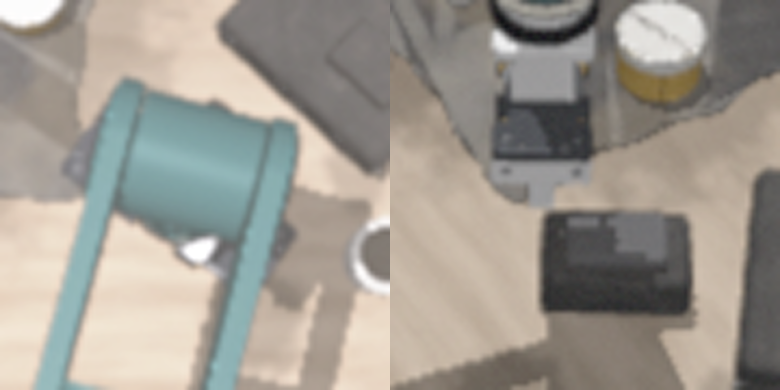

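The pack has fallen flat with the plate on top: block at crop (545–690, 212–312) in the scene half, short of the charger. I'll back off, align the tool with the charger, and measure.

```bash
python3 -m jog '[{"gripper":0.3,"offset":[0.7,0,0],"twist":0},{"gripper":0.3,"offset":[0.7,0,0],"twist":0.6},{"gripper":0.3,"offset":[0.7,0,0],"twist":0.6},{"gripper":0.3,"offset":[0,0,0],"twist":0}]'
python3 - <<'E'
from h import *
a=snap("top","top5.png"); b=snap("scene","scene5.png")
im=np.hstack([cv2.resize(a[130:220,245:335],(390,390),interpolation=cv2.INTER_CUBIC),cv2.resize(b[175:265,255:345],(390,390),interpolation=cv2.INTER_CUBIC)])
cv2.imwrite("pics/c5.png",(255*(im/255.)**.6).astype(np.uint8)[...,::-1])
E
```

```text
time_s: 5.25
ee_pos: [0.4186, -0.0149, 0.1199]
eef_rot: [180.0, 0.0, 137.3]
ft_force: [0.3, 0.3, 1.0]
finger_gap: 0.0331
finger_force: 0.0
```

View pics/c5.png

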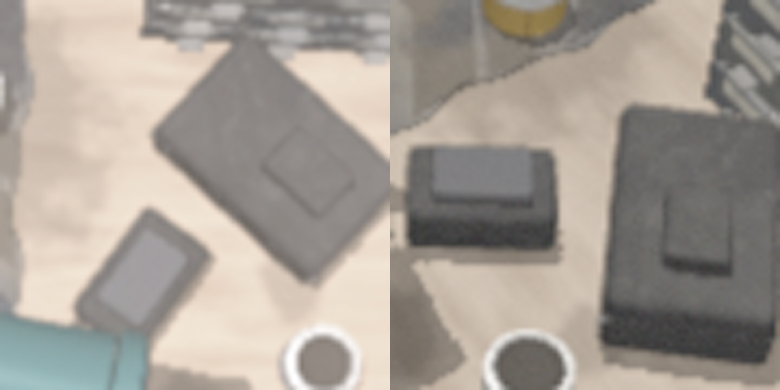

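The top half shows the pack's far-end corners at crop (150,208) and (212,255), its left-rear corner at (80,305), and the charger's near side from (155,138) to (308,282).

```bash
python3 - <<'E'
from h import *
f=lambda n,u,v,z:onz(n,(245 if n=="top" else 255)+(u-(0 if n=="top" else 390))*90/390,(130 if n=="top" else 175)+v*90/390,z)[:2]
A,B,C=[f("top",*p,.05) for p in((150,208),(212,255),(80,305))]
D,E=[f("top",*p,.06) for p in((155,138),(308,282))]
S=[f("scene",*p,.05) for p in((412,148),(553,150),(553,215),(408,218))]
ex=np.array([.734,-.679]);ey=np.array([.679,.734])
q=lambda P:np.round([P@ex,P@ey],3)
for n,P in zip("ABCDE",(A,B,C,D,E)):print(n,np.round(P,3),q(P))
for P in S: print("S",np.round(P,3),q(P))
print(np.degrees(np.arctan2(*(A-C)[::-1])),np.linalg.norm(A-B),np.linalg.norm(A-C),"side",np.degrees(np.arctan2(*(D-E)[::-1])),"tcp",q(env.sense()["ee_pos"][:2]))
E
```

```text
A [ 0.598 -0.107] [0.512 0.327]
B [ 0.556 -0.163] [0.519 0.258]
C [ 0.509 -0.045] [0.404 0.312]
D [ 0.66  -0.111] [0.56  0.367]
E [ 0.532 -0.248] [0.559 0.179]
S [ 0.509 -0.044] [0.404 0.313]
S [ 0.602 -0.108] [0.515 0.33 ]
S [ 0.563 -0.16 ] [0.521 0.265]
S [ 0.468 -0.1  ] [0.411 0.244]
-34.81693854320979 0.0701594381318585 0.1085467063793681 side 46.99876379859505 tcp [0.319 0.274]
```

```bash
python3 -m jog '[{"gripper":0.3,"offset":[0,0.15,0.8],"twist":0},{"gripper":0.3,"offset":[0,0,0.8],"twist":0},{"gripper":0.3,"offset":[0,0,0.7],"twist":0},{"gripper":0.3,"offset":[0,0,0.2],"twist":0},{"gripper":0.3,"offset":[-0.6,0,0],"twist":0},{"gripper":0.3,"offset":[-0.6,0,0],"twist":0},{"gripper":0.3,"offset":[-0.4,0,0],"twist":0},{"gripper":0.3,"offset":[0,0,0],"twist":0}]'; python3 -m jog '[{"gripper":0.3,"offset":[-0.25,0,0],"twist":0},{"gripper":0.3,"offset":[-0.2,0,0],"twist":0},{"gripper":0.3,"offset":[-0.2,0,0],"twist":0},{"gripper":0.3,"offset":[-0.2,0,0],"twist":0},{"gripper":0.3,"offset":[-0.1,0,0],"twist":0},{"gripper":0.3,"offset":[0,0,0],"twist":0}]'
cat > m.py <<'E'
from h import *
import sys
ex=np.array([.734,-.679]);ey=np.array([.679,.734]); q=lambda P:np.round([P[:2]@ex,P[:2]@ey],4)
s=env.sense(); print("tcp",q(s["ee_pos"]),"F",np.round(s["ft_force"][:2]@ex,1))
a=snap("top","top"+sys.argv[1]+".png"); b=snap("scene","scene"+sys.argv[1]+".png")
im=np.hstack([cv2.resize(a[130:220,245:335],(390,390),interpolation=cv2.INTER_CUBIC),cv2.resize(b[175:265,255:345],(390,390),interpolation=cv2.INTER_CUBIC)])
cv2.imwrite("pics/c"+sys.argv[1]+".png",(255*(im/255.)**.6).astype(np.uint8)[...,::-1])
E
python3 m.py 6
```

```text
time_s: 6.35
ee_pos: [0.4718, -0.0556, 0.0204]
eef_rot: [180.0, 0.0, 137.2]
ft_force: [-1.2, 0.2, -0.1]
finger_gap: 0.0327
finger_force: 0.0
time_s: 7.1
ee_pos: [0.4992, -0.0812, 0.0198]
eef_rot: [180.0, 0.1, 137.2]
ft_force: [-0.2, 2.2, -0.1]
finger_gap: 0.0332
finger_force: 0.5
tcp [0.4216 0.2794] F -1.6
```

View pics/c6.png

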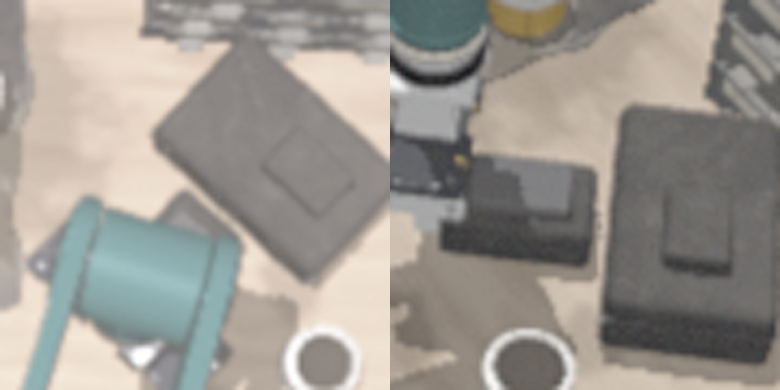

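The scene half shows the pack squared to the charger: far-end corners at crop (597,168) and (590,235), leaving a gap of about 8 mm to the charger's side at x≈605. I'll push on in small steps, watching the force.

```bash
python3 -m jog '[{"gripper":0.3,"offset":[-0.1,0,0],"twist":0},{"gripper":0.3,"offset":[-0.1,0,0],"twist":0}]'; python3 -m jog '[{"gripper":0.3,"offset":[-0.05,0,0],"twist":0}]' | grep -E "ee_pos|ft"; python3 -m jog '[{"gripper":0.3,"offset":[-0.05,0,0],"twist":0}]'| grep -E "ee_pos|ft"
python3 m.py 7
python3 - <<'E'
import cv2,numpy as np
# charger moved? compare far-side pixels of the charger with the earlier picture
a=cv2.imread("pics/top5.png",0)[130:200,283:345].astype(int);b=cv2.imread("pics/top7.png",0)[130:200,283:345].astype(int);print(np.abs(a-b).mean(),(np.abs(a-b)>25).sum())
E
```

```text
time_s: 7.45
ee_pos: [0.5042, -0.0858, 0.0199]
eef_rot: [-180.0, -0.1, 137.2]
ft_force: [-3.3, 2.9, 2.7]
finger_gap: 0.0326
finger_force: 2.3
ee_pos: [0.5058, -0.0874, 0.0199]
ft_force: [-3.7, 3.5, 3.7]
ee_pos: [0.5073, -0.0887, 0.0199]
ft_force: [-3.8, 3.3, 3.3]
tcp [0.4326 0.2793] F -5.0
9.14815668202765 465
```

```bash
cat > g.py <<'E'
import cv2,numpy as np,sys
from h import *
# row-wise brightness across the gap, scene view; and subpixel shift of the charger's right (far) part vs scene5
a=cv2.imread("pics/scene5.png",0);b=cv2.imread("pics/scene%s.png"%sys.argv[1],0)
for v in (214,218,222,226,230): print(v,b[v,294:314].tolist())
c=lambda i:i[192:266,322:352].astype(np.float32)
print("charger shift px",cv2.phaseCorrelate(c(a),c(b),cv2.createHanningWindow((30,74),cv2.CV_32F)))
print(proj("scene",[.642,-.219,.08]),proj("scene",[.642+.00734,-.219-.00679,.08]))
E
python3 g.py 7
```

```text
214 [81, 79, 79, 83, 82, 81, 67, 75, 85, 88, 99, 114, 84, 51, 50, 52, 54, 57, 52, 59]
218 [81, 81, 81, 81, 81, 76, 49, 49, 55, 57, 53, 50, 47, 50, 49, 54, 55, 55, 59, 59]
222 [81, 82, 81, 81, 83, 62, 56, 57, 58, 56, 51, 34, 33, 50, 55, 59, 58, 60, 62, 62]
226 [40, 36, 35, 35, 34, 46, 51, 54, 54, 51, 43, 32, 44, 54, 60, 61, 61, 60, 59, 62]
230 [35, 36, 37, 39, 40, 42, 42, 41, 41, 40, 27, 27, 46, 53, 54, 55, 55, 55, 59, 58]
charger shift px ((-0.004838296749987592, 0.4888158537738079), 1.0316512175665962)
[323.36150424 220.50920602] [326.41026074 220.8983535 ]
```

```bash
python3 - <<'E'
from h import *
ex=np.array([.734,-.679]);ey=np.array([.679,.734]); q=lambda P:np.round([P[:2]@ex,P[:2]@ey],4)
for u,v,z in((300.2,214,.05),(299.8,218,.05),(299.5,222,.05),(305.5,214,.07),(306,214,0),(304.5,222,.07),(304,230,.07),(304,230,.0)): print(u,v,z,q(onz("scene",u,v,z)))
im=cv2.imread("pics/top7.png",0); i5=cv2.imread("pics/top5.png",0)
for v in range(168,184,3): print(v,im[v,276:306].tolist())
a=cv2.imread("pics/scene7.png"); a=cv2.resize(a[195:245,280:330],(600,600),interpolation=cv2.INTER_NEAREST)
cv2.imwrite("pics/z7.png",(255*(a/255.)**.6).astype(np.uint8))
E
```

```text
300.2 214 0.05 [0.5426 0.3145]
299.8 218 0.05 [0.5428 0.2969]
299.5 222 0.05 [0.5433 0.2797]
305.5 214 0.07 [0.5599 0.3012]
306 214 0 [0.5638 0.3584]
304.5 222 0.07 [0.5594 0.2668]
304 230 0.07 [0.5604 0.2338]
304 230 0.0 [0.5626 0.2863]
168 [201, 201, 201, 200, 200, 201, 201, 194, 166, 120, 81, 63, 61, 69, 78, 84, 87, 87, 87, 88, 87, 88, 90, 90, 89, 88, 89, 90, 87, 75]
171 [207, 208, 208, 209, 208, 207, 207, 207, 206, 208, 207, 186, 125, 76, 64, 64, 68, 76, 81, 84, 85, 86, 87, 89, 90, 90, 92, 92, 92, 93]
174 [208, 210, 209, 210, 210, 209, 209, 209, 207, 189, 149, 108, 90, 90, 93, 88, 81, 73, 70, 70, 70, 76, 82, 84, 86, 88, 89, 90, 93, 95]
177 [101, 104, 112, 118, 130, 141, 156, 143, 109, 86, 85, 92, 103, 107, 97, 90, 88, 89, 88, 82, 72, 69, 67, 71, 79, 85, 89, 91, 91, 92]
180 [117, 115, 113, 113, 111, 109, 108, 105, 104, 102, 100, 98, 97, 97, 98, 99, 98, 93, 89, 87, 87, 85, 79, 73, 66, 64, 69, 79, 85, 90]
183 [124, 124, 122, 121, 121, 121, 120, 119, 118, 116, 116, 115, 113, 113, 111, 109, 109, 106, 103, 100, 92, 88, 100, 102, 99, 97, 90, 71, 63, 67]
```

```bash
for i in 1; do :; done; python3 -m jog '[{"gripper":0.3,"offset":[-0.025,0,0],"twist":0}]' | grep -E "ee_pos|ft"; python3 -c "
from h import *
snap('scene','scene8.png');snap('top','top8.png')"; python3 g.py 8
```

```text
ee_pos: [0.5077, -0.0891, 0.0199]
ft_force: [-5.2, 3.9, 4.5]
214 [82, 79, 82, 82, 83, 82, 67, 75, 86, 88, 102, 114, 86, 52, 49, 52, 54, 57, 55, 56]
218 [81, 81, 80, 82, 83, 73, 49, 51, 56, 58, 53, 51, 51, 49, 49, 52, 55, 55, 58, 59]
222 [83, 83, 82, 82, 81, 64, 53, 57, 57, 58, 50, 32, 36, 52, 57, 58, 60, 59, 61, 62]
226 [38, 33, 36, 34, 38, 44, 53, 56, 56, 52, 43, 32, 43, 55, 59, 59, 60, 61, 58, 59]
230 [32, 32, 38, 40, 37, 38, 40, 39, 40, 37, 29, 29, 46, 51, 55, 56, 57, 58, 56, 58]
charger shift px ((-0.049824320198197825, 0.4554860864981478), 1.022916259765625)
[323.36150424 220.50920602] [326.41026074 220.8983535 ]
```

```bash
python3 -m jog '[{"gripper":0.3,"offset":[-0.025,0,0],"twist":0}]' | grep -E "ee_pos|ft"; python3 -c "
from h import *
snap('scene','scene9.png');snap('top','top9.png')"; python3 g.py 9
```

```text
ee_pos: [0.5076, -0.0891, 0.0199]
ft_force: [-7.2, 6.3, 6.6]
214 [80, 80, 80, 82, 84, 82, 68, 76, 86, 88, 99, 114, 84, 53, 49, 53, 54, 55, 57, 57]
218 [80, 80, 81, 81, 81, 75, 49, 50, 56, 56, 53, 51, 50, 50, 48, 52, 55, 56, 59, 58]
222 [82, 82, 80, 82, 81, 63, 56, 56, 56, 56, 50, 35, 38, 51, 55, 57, 58, 61, 62, 62]
226 [38, 36, 36, 36, 37, 44, 52, 52, 53, 51, 42, 31, 44, 52, 60, 60, 61, 58, 60, 61]
230 [34, 35, 37, 39, 40, 39, 39, 38, 42, 37, 30, 35, 47, 54, 55, 57, 56, 57, 56, 57]
charger shift px ((0.027144435769862696, 0.4357046722547224), 1.0126082462734647)
[323.36150424 220.50920602] [326.41026074 220.8983535 ]
```

The TCP has stalled while the force climbs to about 9 N and the charger has not moved, so the pack is seated. I'll retreat and look.

```bash
python3 -m jog '[{"gripper":0.3,"offset":[0.1,0,0],"twist":0},{"gripper":0.3,"offset":[0.3,0,0],"twist":0},{"gripper":0.3,"offset":[0.7,0,0],"twist":0},{"gripper":0.3,"offset":[0.9,0,0],"twist":0},{"gripper":0.3,"offset":[0.7,0,-0.5],"twist":0},{"gripper":0.3,"offset":[0.3,0,-0.9],"twist":0},{"gripper":0.3,"offset":[0,0,-0.5],"twist":0},{"gripper":0.3,"offset":[0,0,0],"twist":0}]'; python3 m.py 10; python3 g.py 10 | grep shift
```

```text
time_s: 9.25
ee_pos: [0.4222, -0.0088, 0.0978]
eef_rot: [179.8, 0.3, 137.2]
ft_force: [-0.2, 0.1, -0.9]
finger_gap: 0.0326
finger_force: 0.0
tcp [0.3159 0.2802] F -0.2
charger shift px ((-0.00670040484944856, 0.4277136933959014), 1.0352325558132596)
```

View pics/c10.png

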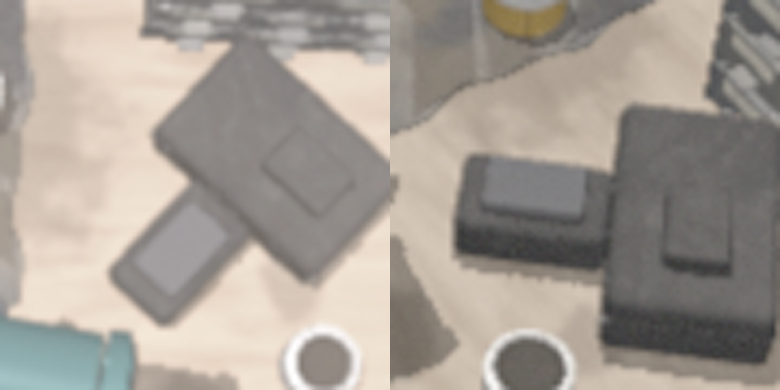

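The pack lies flat with its plate up and its far end square against the charger's side, centred at crop (222,205) against a side middle of (231,210). The charger has not moved. Handing in.

```bash
python3 -c "
from plant import env
print(env.close_job())"
```

```text
the job is handed in; nothing more can be done
None
```

I tipped the pack flat with its plate on top and pushed it squarely against the middle part of the charger's long side, about 10 mm off its centre, with no measurable movement of the charger; the job is handed in.

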